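Tilt out the reagent bin and fetch the blue-capped bottle

TASK

Pull the tilt-out bin forward on its pivot by its blue tab until it is fully open, take the small blue-capped bottle from the back of the bin and stand it upright in the middle of the yellow tray. Leave the bin open and the red-capped bottle standing in it.

Things in the scene. Friction and masses are not known exactly. Their poses are not given: they have to be found in the camera images.
- stand: Grey sheet-metal stand, 200 x 284 x 245 mm, fixed to the bench; it holds the tilt-out bin under a hood. Origin on the bench right under the bin's pivot axis, midway along it; x points to its back, y along the pivot axis, z up. The hood is a plate over x 84 to 148 mm, top at 245 mm, underside at 233 mm at its front lip; the stand's tall sides and back also lie at x over 84 mm; in front of that nothing of the stand is higher than 62 mm. The pivot axis is 35 mm above the bench.
- bin (a joint): Angle of the white tilt-out bin about its pivot (rad): 0 shut (leaning back 0.6 rad under the hood), grows as the bin tilts forward towards the robot, 0.6 fully open against its stop, its floor then level. The hinge is stiff and stays where it is left; opening takes about 5 to 10 N at the tab.
- tab (a point): Middle of the round end of the bin's blue pull tab, a fin 12 mm thick (along the stand's y), 32 mm in diameter, that stands out at the middle of the bin's front panel and can be pinched from above across its 12 mm. It moves with the bin on an arc of radius 127 mm about the pivot axis: about 4 mm in front of the axis and 162 mm above the bench when shut, 75 mm in front and 138 mm above the bench when fully open.
- bin_floor (a point): Centre of the top of the bin's floor, moves with the bin; axes x to the bin's back wall, y across, z normal to the floor (up when fully open). The floor is 100 mm deep and 260 mm wide inside; front panel 40 mm, back wall 60 mm and side walls 30 mm high above it. Fully open it is level, 115 mm above the bench and 5 mm behind the pivot axis.
- blue_bottle: Small white bottle with a blue screw cap, 40 mm in diameter, 75 mm high, body straight to about 48 mm above its base, cap 23 mm wide, 50 to 90 g. Origin at the centre of its base, z along its axis to the cap. It starts at the bin's back wall, left or right, about 60 mm off the middle, leaning back 0.6 to 0.7 rad with the shut bin, and stands upright when the bin is fully open.
- red_bottle: White bottle with a red screw cap, 50 mm in diameter, 100 mm high. Origin at the centre of its base, z to the cap. It stands at the back of the same bin on the other side, and stays there.
- tray: Shallow square yellow plastic tray, 120 x 120 x 14 mm, walls 4 mm thick, fixed on the bench to the left or right of the stand. Origin at the centre of its underside; the top of its floor is 4 mm above that.

How it is judged:
By the outcome, as a careful person would: the job done as asked, in the order asked, and still so for the second after the job is handed in, with the robot touching nothing.
It also fails if it takes over 50 s, if anything falls off the work surface, if the arm or the gripper's body presses on something with over 40 N, if the wrist force passes 120 N, or if a joint passes its speed limit or range.

ROBOT

A 6-joint arm with a two-finger parallel gripper is mounted at the origin on a cart in front of the work surface, level with it; the furniture and walls round the work are solid. World frame = base frame: x ahead of the robot, y to its left, z up, the work surface at z = 0. Lengths are in mm, angles in rad, forces in N, time in s.
With the tool pointing down it reaches from about 300 to 875 mm from the base axis. Payload 4.2 kg.
Tool frame: the origin (TCP) lies on the centre line of the jaws, within the pads' length; the fingertips stand 8 mm ahead of it and the grasp point (between the pads) lies 11 mm behind it; y points along the fingers, x is the direction in which the jaws open and shut, and the axes are right-handed (so a half turn about y gives the same grasp; the last joint's range is limited). The gripper opens to 85 mm and grips with 20 to 120 N. Pads are 22 mm wide; open, the fingers measure 114 mm over their backs; the gripper's body (76 mm by 85 mm) begins 54 mm behind the grasp point. The pads swing forward as they close: fully open they stand 13 mm farther back than shut.
Start: joints at [-0.02, 0.32, 1.565, -0, 1.257, -0.02], TCP at [575.013, 0, 239.338] pointing down, gripper open.
Joint ranges: [-3.11, 3.11], [-0.84, 2.01], [0.21, 2.61], [-1.34, 4.49], [0.05, 2.63], [-2.56, 2.56]. Speed limits (rad/s): [2.57, 2.57, 3.14, 3.14, 3.14, 3.14].

INTERFACE

Orientations are given as a rotation vector (axis times angle).
In Python, from workcell import get_obs, viewer, ticket gives the robot as it stands.
- The arm moves only by the tool drive_tool, never from a script. Its argument "plan" is a list of rows, each an object of numbers: "x", "y", "z": the shift along the tool's x, y, z in m; "wx", "wy", "wz": the turn, a rotation vector about the tool's x, y, z in degrees; "hand": the finger opening in m, from 0 to 0.0854. In form: [{"x": .., "y": .., "z": .., "wx": .., "wy": .., "wz": .., "hand": ..}, ...]. A call has 1 to 12 rows; each row shifts and turns the commanded pose from where the row before left it, along the tool's axes as they then stand; what a row does not reach is not made up. A row lasts 1/8 s, in which the tool goes at most 62.5 mm and 10.7 degrees, less where a joint would pass 70% of its speed; a pose out of reach is approached as far as the arm can. A call with a gripper value outside its range is refused whole. The fingers move at their own pace and stop on an object; "newtons" is the grip in N (left out, the last holds). Time passes only in rows, so rows that do not move let the fingers close. It gives the time, the measured TCP pose, the force and the opening at its end, in the units of the state.
- get_obs(): the state, without advancing time (a new reading comes with each control period).
- viewer.capture(name): name is "scene" or "side" or "wrist"; returns the picture (480x640x3 uint8, red, green, blue); there is no depth.
- viewer.get_calibration(name): a dict with "intrinsics" (3x3 intrinsics, pixels), "distortion" ([k1, k2, p1, p2, k3] as OpenCV has them; the pictures are not rectified), "R" (3x3) and "t" (3): a world point X has camera coordinates R X + t. Camera axes: x right, y down, z forward; pixel columns grow to the right and rows downward; lengths in mm; the calibration is good to about 2 mm. A picture is of the moment at which its call begins: read the wrist's pose just before it. get_calibration takes no time and is no camera call; for the wrist camera it gives the pose at the moment of the call.
- ticket.job_done(): hands the job in, once; it reports no verdict.
Trained networks look in the newest picture that a camera, given by its name, has taken for a name from the list of things; names that differ only in an ending like _2 or _b are one class to them, and where a whole thing is asked for, a point or a joint stands for the part that bears it (a point fixed in the world has none). Each returns a list of dicts, best first, with "score" (0 to 1); they miss things now and then, are a little off and sometimes report something else, mostly with a low value. They report only what shows in the picture. A call takes as long as a camera call.
- viewer.boxes_of(camera, label): "location" ([x, y, z] in mm, in world coordinates, good to about 4 mm: the middle of the surface that is visible of it).
- viewer.spot_point(camera, label): "location" ([x, y, z] in mm, in world coordinates, good to about 4 mm: a listed point, or the origin of a listed thing).
The state is a dict: "t": time; "joints": joint angles; "qvel": joint speeds; "effort": joint torques, N m; "eef_pos": TCP position; "tool_rot": TCP orientation; "ft_force": force on the tool from outside, world axes, zero at the start; "wrist_torque": the same for the moment, N m; "width": finger opening in mm.
Only numpy, scipy, OpenCV 4.12 (cv2) and the standard library are available. Lean on these libraries where they do the work, as an engineer would, in place of code of your own. Each camera call takes 0.05 s, during which the arm holds its last target.

## Working session

There is one attempt and no reset: what is moved stays moved. The work goes in short steps, Python scripts to look and compute and a tool call to move; the robot and the scene stay as the last step left them, time stands still between calls to the robot, and variables do not carry over. Pictures are saved under pics/ and viewed, and the job is handed in when it is done.

Besides the shell and the picture viewer there is one more tool, called after ">>>" in YAML: its name, and indented under it one key for each argument. drive_tool: Moves the arm, as the interface text tells. Its arguments: {"type":"object","properties":{"plan":{"type":"array","items":{"type":"object","properties":{"x":{"type":"number"},"y":{"type":"number"},"z":{"type":"number"},"wx":{"type":"number"},"wy":{"type":"number"},"wz":{"type":"number"},"hand":{"type":"number"}}}},"newtons":{"type":"number"}},"required":["plan"]}

```bash
ls; mkdir -p pics
python3 - <<'E'
from workcell import get_obs, viewer
import cv2
o=get_obs();print(o)
for c in ["scene","side","wrist"]:
    im=viewer.capture(c);cv2.imwrite(f"pics/a_{c}.png",im[:,:,::-1])
    for l in ["stand","tab","bin_floor","blue_bottle","red_bottle","tray"]:
        print(c,l,[(round(d['score'],2),[round(float(v)) for v in d['location']]) for d in viewer.spot_point(c,l)[:3]])
print(get_obs()['t'])
E
```

```text
pics
{'t': 0.0, 'joints': array([-1.99907285e-02,  3.19140569e-01,  1.56396739e+00,  1.32434273e-05,
        1.25732868e+00, -1.99771483e-02]), 'qvel': array([ 8.24265072e-04,  3.56335658e-04, -3.83255544e-05, -7.02511103e-04,
       -3.14162817e-04, -2.37400248e-03]), 'effort': array([-2.32850471e-03, -3.87250078e+01, -2.18111640e+01, -1.68864801e-03,
        1.46739412e-02,  2.19954618e-04]), 'eef_pos': array([5.75236425e+02, 5.28093274e-03, 2.39809426e+02]), 'tool_rot': array([-1.57080664e+00, -8.94078469e-04, -9.21813544e-04]), 'ft_force': array([ 1.21597779, -0.61332677,  0.53517272]), 'wrist_torque': array([ 0.02932487,  0.01849061, -0.04251895]), 'width': 85.10408977012644}
scene stand [(0.88, [518, -8, -1])]
scene tab [(0.63, [513, -11, 165])]
scene bin_floor [(0.81, [561, -3, 98])]
scene blue_bottle [(0.67, [580, 70, 85]), (0.37, [516, -4, 3])]
scene red_bottle [(0.94, [592, -60, 85]), (0.33, [561, -2, 100])]
scene tray [(0.77, [497, 247, -1])]
side stand [(0.81, [515, -8, 1])]
side tab [(0.81, [514, -12, 162]), (0.4, [590, -60, 84])]
side bin_floor [(0.92, [563, -1, 98])]
side blue_bottle [(0.76, [587, 68, 81]), (0.37, [513, -11, 162])]
side red_bottle [(0.84, [593, -62, 85]), (0.35, [515, -10, 1])]
side tray [(0.6, [496, 240, 2])]
wrist stand [(0.95, [519, -7, 3])]
wrist tab [(0.66, [512, -10, 164])]
wrist bin_floor [(0.97, [568, -2, 96])]
wrist blue_bottle [(0.83, [582, 69, 88])]
wrist red_bottle [(0.68, [592, -58, 83])]
wrist tray []
1.05
```

View images.

View pics/a_scene.png

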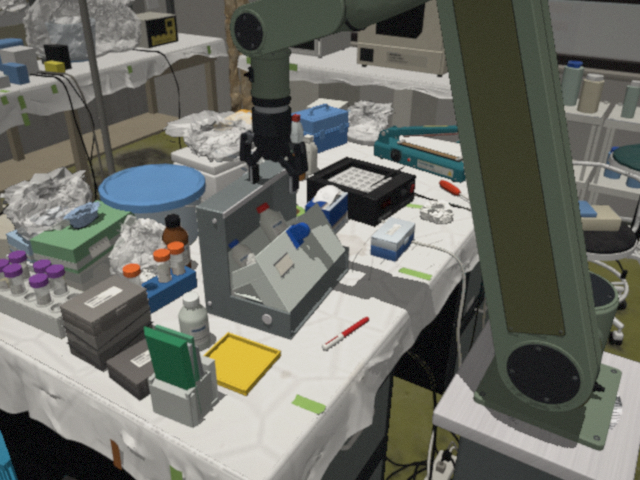

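View pics/a_side.png

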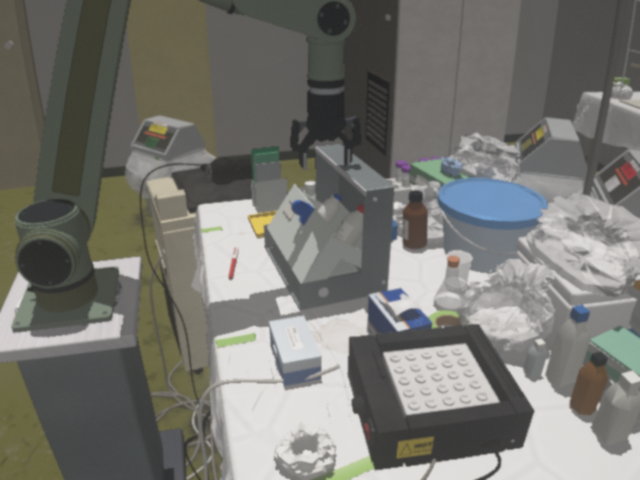

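View pics/a_wrist.png

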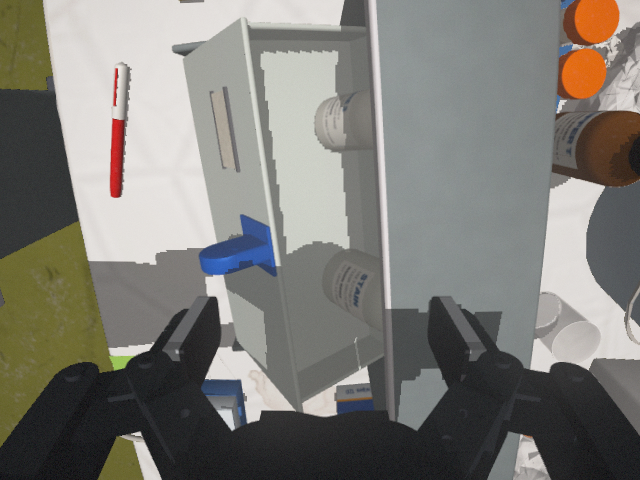

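```bash
cat > h.py <<'E'
import numpy as np, cv2
from workcell import get_obs, viewer
def ray(cal,px):
    K=np.array(cal['intrinsics'],float);D=np.array(cal['distortion'],float)
    R=np.array(cal['R'],float);t=np.array(cal['t'],float).reshape(3)
    p=cv2.undistortPoints(np.array([[px]],float),K,D)[0,0]
    return -R.T@t, R.T@np.array([p[0],p[1],1.])
def onz(cal,px,z):
    c,d=ray(cal,px); return c+d*(z-c[2])/d[2]
def proj(cal,X):
    R=np.array(cal['R'],float);t=np.array(cal['t'],float).reshape(3)
    return cv2.projectPoints(np.array(X,float).reshape(-1,3),cv2.Rodrigues(R)[0],t,np.array(cal['intrinsics'],float),np.array(cal['distortion'],float))[0].reshape(-1,2)
E
python3 - <<'E'
from h import *
cal=viewer.get_calibration("wrist")
print(onz(cal,(320,240),0), -np.array(cal['R']).T@np.array(cal['t']))
for z,a in [(245,(377,150)),(245,(383,300)),(245,(373,50)),(165,(247,30)),(165,(298,400)),(162,(204,265)),(162,(270,245))]:
    print(a,z,onz(cal,a,z).round(1))
s=viewer.get_calibration("scene")
print([onz(s,p,10).round(0) for p in [(241,333),(281,354),(242,391),(203,363)]])
im=cv2.imread("pics/a_wrist.png")
e=cv2.Canny(cv2.GaussianBlur(im,(3,3),0),40,100)
for l in cv2.HoughLinesP(e,1,np.pi/360,60,minLineLength=120,maxLineGap=10)[:,0]: print(l)
E
```

```text
[570.9595226  -57.08588445   0.        ] [574.94050264  80.14579471 374.821204  ]
(377, 150) 245 [593.6  66.1 245. ]
(383, 300) 245 [598.7   7.  245. ]
(373, 50) 245 [591.   98.6 245. ]
(247, 30) 165 [534.8 120.  165. ]
(298, 400) 165 [ 556.4 -120.6  165. ]
(204, 265) 162 [498.7 -14.9 162. ]
(270, 245) 162 [541.6  -1.1 162. ]
[array([538., 175.,  10.]), array([437., 185.,  10.]), array([439., 301.,  10.]), array([543., 282.,  10.])]
[381  88 393 372]
[240  18 276 276]
[245  17 280 265]
[370  22 385 308]
[535 339 551 188]
[179  44 216 243]
[ 56 103  96 299]
[532 355 550 188]
[121 195 130  67]
```

>>> drive_tool:
  plan:
    - {"y": -0.05}
    - {"x": -0.032, "wy": -5}
    - {"x": -0.031, "z": -0.013, "wy": -10}
    - {"wy": -10}
    - {"wy": -10}
    - {"wy": -10}
    - {"wy": -10}
    - {"wy": -10}
    - {"wy": -10}
    - {"wy": -10}
    - {"wy": -10, "hand": 0.05}
    - {"hand": 0.05}
  newtons: 40

```text
invalid input
```

Run:
```python
from h import *
from scipy.spatial.transform import Rotation as Ro
o=get_obs();print(o['eef_pos'],o['width'],o['joints'].round(2),o['ft_force'].round(1));print(Ro.from_rotvec(o['tool_rot']).as_matrix().round(3))
cal=viewer.get_calibration("wrist")
im=viewer.capture("wrist");cv2.imwrite("pics/b_wrist.png",im[:,:,::-1])
for l in ["stand","tab","bin_floor","blue_bottle","red_bottle"]:
  print(l,[(round(d['score'],2),[round(float(v)) for v in d['location']]) for d in viewer.spot_point("wrist",l)[:2]])
print(proj(cal,[[513,-10,163.]]))
```

```text
[5.75221559e+02 4.09017744e-02 2.39760242e+02] 85.20359905007008 [-0.02  0.32  1.56 -0.    1.26 -0.02] [-0.9  0.8  5. ]
[[ 1.     0.001 -0.   ]
 [ 0.    -0.     1.   ]
 [ 0.001 -1.    -0.   ]]
stand [(0.8, [521, -10, 3])]
tab [(0.8, [514, -9, 167])]
bin_floor []
blue_bottle [(0.96, [581, 71, 85])]
red_bottle [(0.6, [592, -58, 84])]
[[225.13807129 258.66326343]]
```

View pics/b_wrist.png

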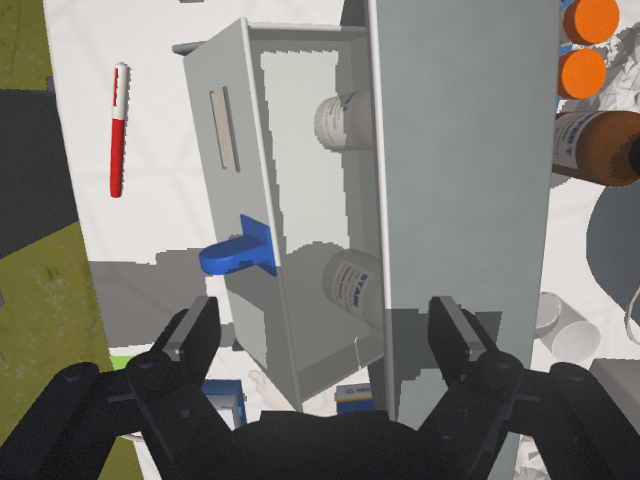

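>>> drive_tool:
  plan:
    - {"x": 0, "y": -0.05, "z": 0, "wx": 0, "wy": 0, "wz": 0, "hand": 0.085}
    - {"x": -0.032, "y": 0, "z": 0, "wx": 0, "wy": -5, "wz": 0, "hand": 0.085}
    - {"x": -0.031, "y": 0, "z": -0.013, "wx": 0, "wy": -10, "wz": 0, "hand": 0.085}
    - {"x": 0, "y": 0, "z": 0, "wx": 0, "wy": -10, "wz": 0, "hand": 0.085}
    - {"x": 0, "y": 0, "z": 0, "wx": 0, "wy": -10, "wz": 0, "hand": 0.085}
    - {"x": 0, "y": 0, "z": 0, "wx": 0, "wy": -10, "wz": 0, "hand": 0.085}
    - {"x": 0, "y": 0, "z": 0, "wx": 0, "wy": -10, "wz": 0, "hand": 0.085}
    - {"x": 0, "y": 0, "z": 0, "wx": 0, "wy": -10, "wz": 0, "hand": 0.085}
    - {"x": 0, "y": 0, "z": 0, "wx": 0, "wy": -10, "wz": 0, "hand": 0.085}
    - {"x": 0, "y": 0, "z": 0, "wx": 0, "wy": -10, "wz": 0, "hand": 0.05}
    - {"x": 0, "y": 0, "z": 0, "wx": 0, "wy": -10, "wz": 0, "hand": 0.05}
    - {"x": 0, "y": 0, "z": 0, "wx": 0, "wy": 0, "wz": 0, "hand": 0.05}
  newtons: 40

```text
t: 2.85
eef_pos: [512.4, -15.6, 287.4]
tool_rot: [-1.164, -1.269, 1.273]
ft_force: [0.3, -0.2, -5.3]
width: 49.9
```

```bash
cat > look.py <<'E'
from h import *
import sys
from scipy.spatial.transform import Rotation as Ro
name=sys.argv[1]
o=get_obs();print(o['t'],o['eef_pos'].round(1),o['width'],o['joints'].round(2),o['ft_force'].round(1));print(Ro.from_rotvec(o['tool_rot']).as_matrix().round(3))
for c in sys.argv[2].split(','):
  cal=viewer.get_calibration(c)
  im=viewer.capture(c);cv2.imwrite(f"pics/{name}_{c}.png",im[:,:,::-1])
  for l in sys.argv[3].split(',') if len(sys.argv)>3 else []:
    print(c,l,[(round(d['score'],2),[round(float(v)) for v in d['location']]) for d in viewer.spot_point(c,l)[:2]])
E
python3 look.py c wrist tab,stand
```

```text
2.85 [512.4 -15.6 287.4] 49.87951821761223 [-0.05  0.19  1.61 -0.    1.34 -1.71] [ 0.3 -0.2 -5.3]
[[-0.085 -0.004 -0.996]
 [ 0.996  0.    -0.085]
 [ 0.001 -1.     0.004]]
wrist tab [(0.56, [514, -10, 164])]
wrist stand [(0.64, [522, -7, -2])]
```

View pics/c_wrist.png

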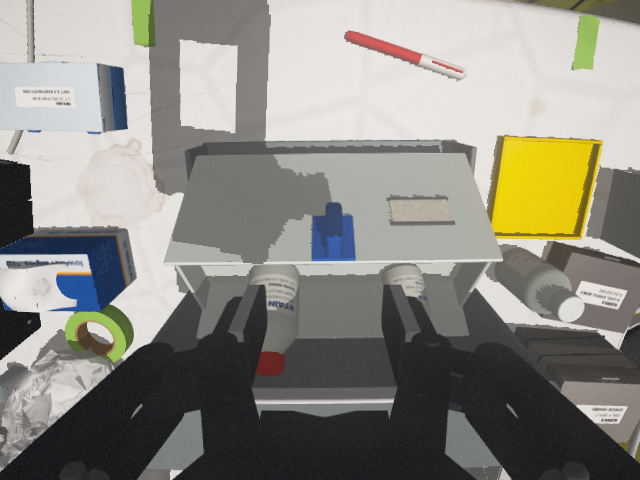

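Run:
```python
from h import *
cal=viewer.get_calibration("wrist")
for p in [(327,206),(341,206),(334,203),(334,225)]:
  for z in (160,175): print(p,onz(cal,p,z).round(1))
print(cal['intrinsics'])
print(proj(cal,[[512,-10,162.],[517,-8,162]]))
```

```text
(327, 206) [501.6 -14.2 160. ]
(327, 206) [497.7 -14.7 175. ]
(341, 206) [500.7  -3.8 160. ]
(341, 206) [496.9  -4.9 175. ]
(334, 203) [498.9  -9.2 160. ]
(334, 203) [495.1 -10.  175. ]
(334, 225) [515.9  -7.6 160. ]
(334, 225) [511.2  -8.5 175. ]
[[366.90907704   0.         323.93748996]
 [  0.         366.90907704 227.72564141]
 [  0.           0.           1.        ]]
[[331.37619136 220.61380646]
 [333.41720769 227.19158584]]
```

>>> drive_tool:
  plan:
    - {"x": 0.0065, "y": 0.03, "z": 0, "wx": 0, "wy": 0, "wz": 0, "hand": 0.05}
    - {"x": 0, "y": 0.035, "z": 0, "wx": 0, "wy": 0, "wz": 0, "hand": 0.05}
    - {"x": 0, "y": 0.035, "z": 0, "wx": 0, "wy": 0, "wz": 0, "hand": 0.05}
    - {"x": 0, "y": 0.033, "z": 0, "wx": 0, "wy": 0, "wz": 0, "hand": 0.05}
    - {"x": 0, "y": 0, "z": 0, "wx": 0, "wy": 0, "wz": 0, "hand": 0.05}
    - {"x": 0, "y": 0, "z": 0, "wx": 0, "wy": 0, "wz": 0, "hand": 0.0}
    - {"x": 0, "y": 0, "z": 0, "wx": 0, "wy": 0, "wz": 0, "hand": 0.0}
    - {"x": 0, "y": 0, "z": 0, "wx": 0, "wy": 0, "wz": 0, "hand": 0.0}
    - {"x": 0, "y": 0, "z": 0, "wx": 0, "wy": 0, "wz": 0, "hand": 0.0}
  newtons: 40

```text
t: 4.12
eef_pos: [513.7, -8.6, 158.0]
tool_rot: [-1.169, -1.276, 1.271]
ft_force: [-0.2, 4.7, 5.1]
width: 11.6
```

```bash
python3 look.py d scene,side
```

```text
4.125 [513.7  -8.6 158. ] 11.584775125479032 [-0.04  0.29  1.83  0.    1.02 -1.7 ] [-0.2  4.7  5.1]
[[-0.087  0.003 -0.996]
 [ 0.996  0.001 -0.087]
 [ 0.001 -1.    -0.003]]
```

View pics/d_scene.png

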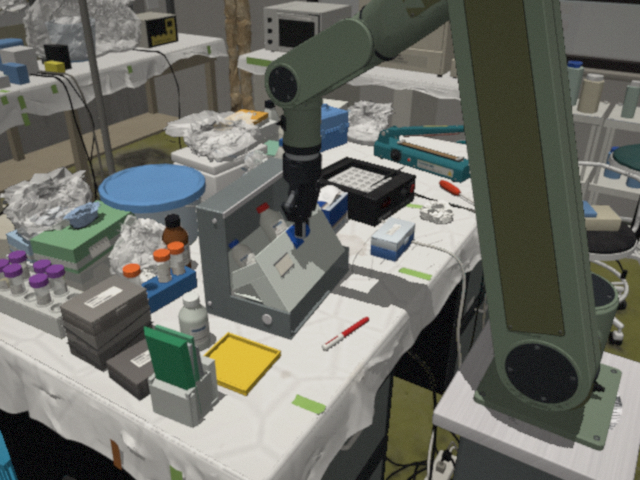

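View pics/d_side.png

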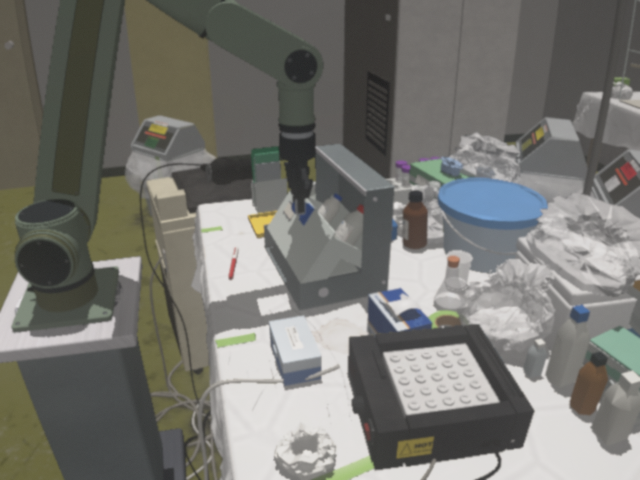

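>>> drive_tool:
  plan:
    - {"x": 0, "y": 0.0003, "z": 0.005, "wx": 0, "wy": 0, "wz": 0, "hand": 0.0}
    - {"x": 0, "y": 0.0004, "z": 0.005, "wx": 0, "wy": 0, "wz": 0, "hand": 0.0}
    - {"x": 0, "y": 0.0006, "z": 0.005, "wx": 0, "wy": 0, "wz": 0, "hand": 0.0}
    - {"x": 0, "y": 0.0008, "z": 0.005, "wx": 0, "wy": 0, "wz": 0, "hand": 0.0}
    - {"x": 0, "y": 0.001, "z": 0.005, "wx": 0, "wy": 0, "wz": 0, "hand": 0.0}
    - {"x": 0, "y": 0.0012, "z": 0.0048, "wx": 0, "wy": 0, "wz": 0, "hand": 0.0}
    - {"x": 0, "y": 0.0014, "z": 0.0048, "wx": 0, "wy": 0, "wz": 0, "hand": 0.0}
    - {"x": 0, "y": 0.0015, "z": 0.0048, "wx": 0, "wy": 0, "wz": 0, "hand": 0.0}
  newtons: 40

```text
t: 5.22
eef_pos: [478.5, -12.0, 151.8]
tool_rot: [-1.176, -1.284, 1.266]
ft_force: [7.0, 5.7, 5.2]
width: 11.1
```

```bash
python3 look.py e scene,side
```

```text
5.225 [478.5 -12.  151.8] 11.128748960245227 [-0.05  0.24  1.92  0.    0.97 -1.71] [7.  5.7 5.2]
[[-0.087  0.014 -0.996]
 [ 0.996  0.001 -0.087]
 [-0.    -1.    -0.014]]
```

View pics/e_side.png

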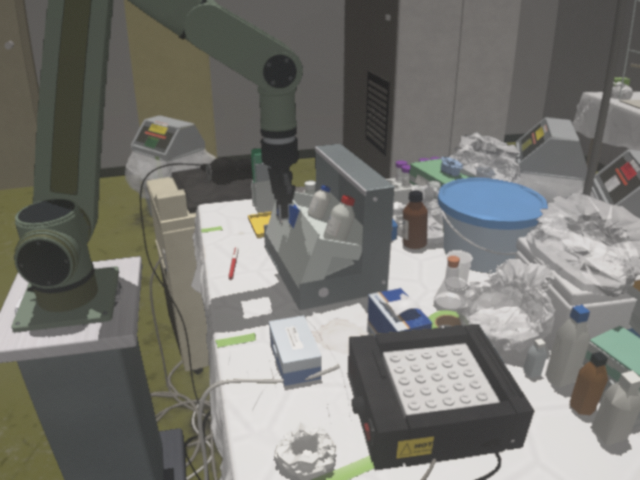

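>>> drive_tool:
  plan:
    - {"x": 0, "y": 0.0017, "z": 0.0047, "wx": 0, "wy": 0, "wz": 0, "hand": 0.0}
    - {"x": 0, "y": 0.0019, "z": 0.0047, "wx": 0, "wy": 0, "wz": 0, "hand": 0.0}
    - {"x": 0, "y": 0.0021, "z": 0.0046, "wx": 0, "wy": 0, "wz": 0, "hand": 0.0}
    - {"x": 0, "y": 0.0022, "z": 0.0045, "wx": 0, "wy": 0, "wz": 0, "hand": 0.0}
    - {"x": 0, "y": 0.0024, "z": 0.0044, "wx": 0, "wy": 0, "wz": 0, "hand": 0.0}
    - {"x": 0, "y": 0.0025, "z": 0.0043, "wx": 0, "wy": 0, "wz": 0, "hand": 0.0}
    - {"x": 0, "y": 0.0028, "z": 0.0042, "wx": 0, "wy": 0, "wz": 0, "hand": 0.0}
    - {"x": 0, "y": 0.0028, "z": 0.0041, "wx": 0, "wy": 0, "wz": 0, "hand": 0.0}
    - {"x": 0, "y": 0, "z": 0.002, "wx": 0, "wy": 0, "wz": 0, "hand": 0.0}
    - {"x": 0, "y": 0, "z": 0, "wx": 0, "wy": 0, "wz": 0, "hand": 0.0}
  newtons: 40

```text
t: 6.58
eef_pos: [440.2, -15.7, 132.2]
tool_rot: [-1.175, -1.281, 1.268]
ft_force: [6.1, 5.3, -0.7]
width: 11.7
```

```bash
python3 look.py f scene,side bin_floor,tab,blue_bottle
```

```text
6.575 [440.2 -15.7 132.2] 11.729031118284837 [-0.06  0.21  2.02  0.    0.9  -1.72] [ 6.1  5.3 -0.7]
[[-0.087  0.01  -0.996]
 [ 0.996  0.    -0.087]
 [-0.001 -1.    -0.01 ]]
scene bin_floor [(0.75, [521, -7, 114])]
scene tab [(0.76, [448, -14, 140])]
scene blue_bottle [(0.85, [542, 67, 114])]
side bin_floor [(0.7, [522, -7, 118])]
side tab [(0.77, [444, -15, 142])]
side blue_bottle [(0.61, [547, 66, 109])]
```

View pics/f_side.png

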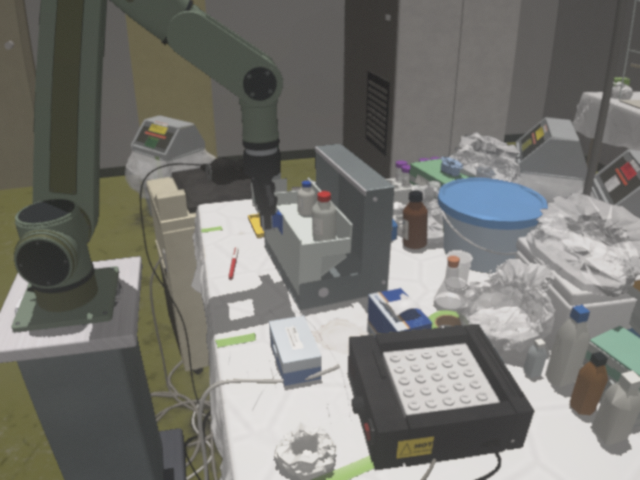

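>>> drive_tool:
  plan:
    - {"x": 0, "y": 0.001, "z": 0.002, "wx": 0, "wy": 0, "wz": 0, "hand": 0.0}
    - {"x": 0, "y": 0.0015, "z": 0.002, "wx": 0, "wy": 0, "wz": 0, "hand": 0.0}
    - {"x": 0, "y": 0.0015, "z": 0.002, "wx": 0, "wy": 0, "wz": 0, "hand": 0.0}
    - {"x": 0, "y": 0, "z": 0, "wx": 0, "wy": 0, "wz": 0, "hand": 0.0}
    - {"x": 0, "y": 0, "z": 0, "wx": 0, "wy": 0, "wz": 0, "hand": 0.0}
  newtons: 40

```text
t: 7.6
eef_pos: [435.3, -16.1, 128.7]
tool_rot: [-1.176, -1.282, 1.267]
ft_force: [7.4, 4.7, 1.4]
width: 11.4
```

>>> drive_tool:
  plan:
    - {"x": 0, "y": 0.0014, "z": 0.002, "wx": 0, "wy": 0, "wz": 0, "hand": 0.0}
    - {"x": 0, "y": 0.0014, "z": 0.002, "wx": 0, "wy": 0, "wz": 0, "hand": 0.0}
    - {"x": 0, "y": 0, "z": 0, "wx": 0, "wy": 0, "wz": 0, "hand": 0.0}
    - {"x": 0, "y": 0, "z": 0, "wx": 0, "wy": 0, "wz": 0, "hand": 0.0}
  newtons: 40

```text
t: 8.1
eef_pos: [435.3, -16.1, 128.6]
tool_rot: [-1.183, -1.289, 1.262]
ft_force: [11.6, 8.3, 14.6]
width: 11.0
```

```bash
python3 look.py g scene,side bin_floor,tab,blue_bottle
```

```text
8.1 [435.3 -16.1 128.6] 10.976071927924272 [-0.07  0.2   2.05  0.    0.87 -1.72] [11.6  8.3 14.6]
[[-0.086  0.022 -0.996]
 [ 0.996  0.001 -0.086]
 [-0.001 -1.    -0.022]]
scene bin_floor [(0.72, [521, -7, 116])]
scene tab [(0.72, [443, -14, 138])]
scene blue_bottle [(0.89, [539, 67, 116])]
side bin_floor [(0.94, [521, -5, 117])]
side tab [(0.63, [441, -19, 133])]
side blue_bottle [(0.94, [539, 64, 116]), (0.43, [553, -64, 116])]
```

View pics/g_side.png

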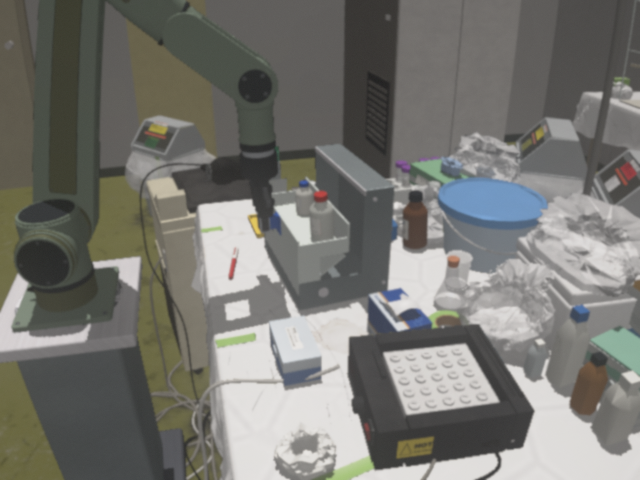

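>>> drive_tool:
  plan:
    - {"x": 0, "y": 0, "z": -0.003, "wx": 0, "wy": 0, "wz": 0, "hand": 0.05}
    - {"x": 0, "y": 0, "z": 0, "wx": 0, "wy": 0, "wz": 0, "hand": 0.05}
    - {"x": 0, "y": 0, "z": 0, "wx": 0, "wy": 0, "wz": 0, "hand": 0.05}
    - {"x": 0, "y": -0.03, "z": 0, "wx": 0, "wy": 0, "wz": 0, "hand": 0.05}
    - {"x": 0, "y": -0.05, "z": 0, "wx": 0, "wy": 0, "wz": 0, "hand": 0.05}
    - {"x": 0, "y": -0.05, "z": 0, "wx": 0, "wy": 0, "wz": 0, "hand": 0.06}
    - {"x": 0.03, "y": -0.04, "z": 0, "wx": 0, "wy": 0, "wz": 0, "hand": 0.06}
    - {"x": 0.05, "y": 0, "z": -0.02, "wx": 0, "wy": 0, "wz": 0, "hand": 0.06}
    - {"x": 0, "y": 0, "z": 0, "wx": 0, "wy": 0, "wz": 0, "hand": 0.06}
  newtons: 40

```text
t: 9.62
eef_pos: [442.2, 67.1, 293.5]
tool_rot: [-1.164, -1.276, 1.276]
ft_force: [0.3, -0.2, -5.2]
width: 59.9
```

```bash
python3 look.py h scene,side,wrist bin_floor,tab,blue_bottle,tray
```

```text
9.625 [442.2  67.1 293.5] 59.86786460868565 [ 0.12  0.08  1.73  0.    1.32 -1.54] [ 0.3 -0.2 -5.2]
[[-0.091 -0.001 -0.996]
 [ 0.996  0.    -0.091]
 [ 0.    -1.     0.   ]]
scene bin_floor [(0.9, [520, -6, 116])]
scene tab [(0.74, [442, -18, 139])]
scene blue_bottle [(0.74, [539, 66, 115])]
scene tray [(0.88, [497, 244, -2])]
side bin_floor [(0.6, [522, -5, 115])]
side tab [(0.64, [440, -17, 139])]
side blue_bottle [(0.81, [545, 65, 113])]
side tray [(0.65, [495, 242, 0])]
wrist bin_floor [(0.69, [523, -8, 114])]
wrist tab [(0.85, [443, -15, 144])]
wrist blue_bottle [(0.77, [544, 66, 118])]
wrist tray [(0.62, [499, 240, -4])]
```

View pics/h_wrist.png

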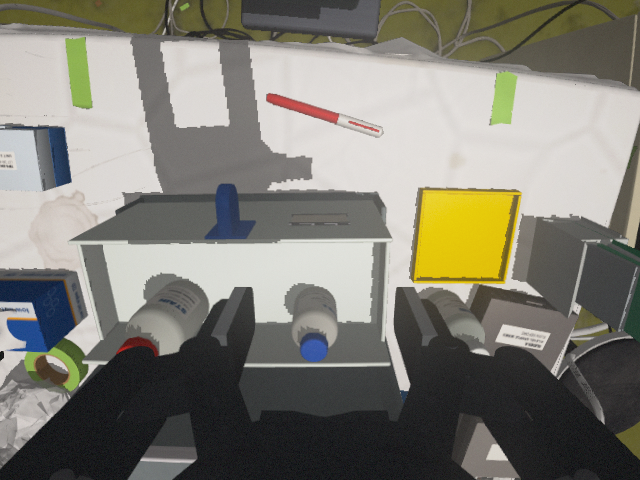

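View pics/h_scene.png

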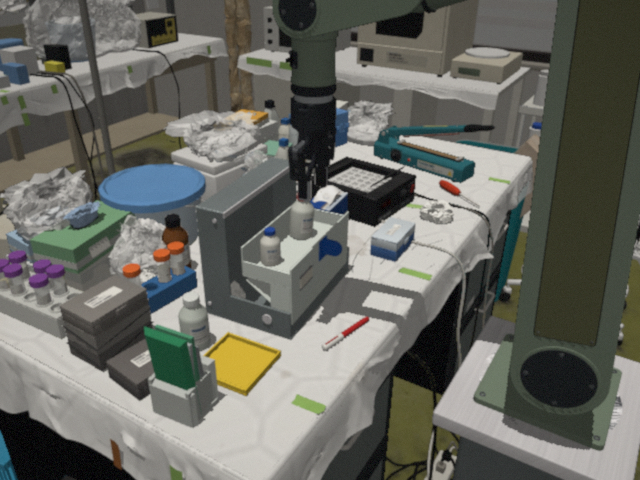

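View pics/h_side.png

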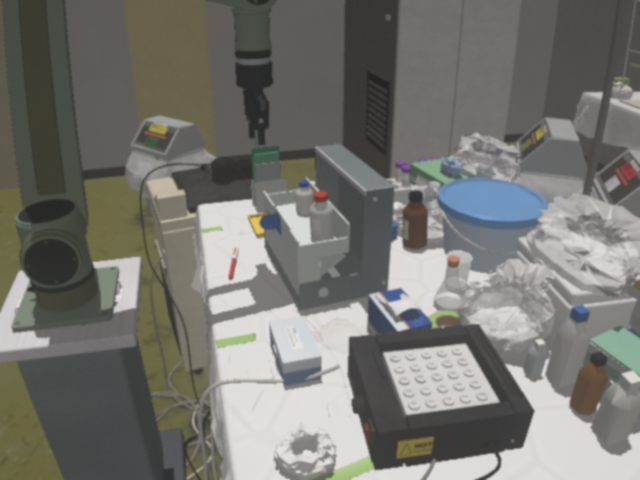

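Run:
```python
from h import *
W=viewer.get_calibration("wrist");S=viewer.get_calibration("scene");D=viewer.get_calibration("side")
for c in ("wrist","scene","side"):
    im=cv2.imread(f"pics/h_{c}.png");x,y={"wrist":(314,345),"scene":(270,240),"side":(306,190)}[c]
    cv2.imwrite(f"pics/hc_{c}.png",cv2.resize(im[y-50:y+50,x-60:x+60],None,fx=6,fy=6,interpolation=2))
for nm,c,b in [("base",[542,66,115],0),("m",[545.5,66,115],0)]:
  c=np.array(c)
  for n,cal in (("w",W),("s",S),("d",D)):
    print(nm,n,proj(cal,[c,c+[0,0,75]]).round(1).tolist())
def tri(obs):
    A=np.zeros((3,3));b=np.zeros(3)
    for cal,p in obs:
        c,d=ray(cal,p);d/=np.linalg.norm(d);P=np.eye(3)-np.outer(d,d);A+=P;b+=P@c
    return np.linalg.solve(A,b)
im=cv2.imread("pics/h_wrist.png")
for n,cal in (("wrist",W),("scene",S),("side",D)):
    im=cv2.imread(f"pics/h_{n}.png");hsv=cv2.cvtColor(im,cv2.COLOR_BGR2HSV)
    m=cv2.inRange(hsv,(100,120,60),(130,255,255))
    k,l,st,ce=cv2.connectedComponentsWithStats(m)
    print(n,[(st[i].tolist(),ce[i].round(1).tolist()) for i in range(1,k) if st[i][4]>25])
# tray
m=cv2.inRange(cv2.cvtColor(cv2.imread("pics/h_wrist.png"),cv2.COLOR_BGR2HSV),(20,120,80),(35,255,255))
cs,_=cv2.findContours(m,0,2);c=max(cs,key=cv2.contourArea);r=cv2.minAreaRect(c);q=cv2.boxPoints(r)
print(q); P=[onz(W,p,12) for p in q];print(np.round(P,1),np.mean(P,0))
m=cv2.inRange(cv2.cvtColor(cv2.imread("pics/h_scene.png"),cv2.COLOR_BGR2HSV),(18,120,80),(35,255,255))
cs,_=cv2.findContours(m,0,2);c=max(cs,key=cv2.contourArea);q=cv2.approxPolyDP(c,6,True)[:,0].astype(float)
print(q); P=[onz(S,p,12) for p in q];print(np.round(P,1),np.mean(P,0))
```

```text
base w [[315.9, 303.2], [314.0, 351.7]]
base s [[270.3, 261.6], [269.1, 228.4]]
base d [[303.4, 211.2], [303.0, 181.0]]
m w [[315.6, 306.3], [313.6, 355.4]]
m s [[268.8, 261.1], [267.6, 227.9]]
m d [[304.9, 211.0], [304.5, 180.8]]
wrist [([48, 128, 23, 59, 859], [59.3, 155.9]), ([206, 184, 30, 55, 731], [222.7, 212.0]), ([0, 281, 75, 71, 3495], [39.2, 312.9]), ([301, 339, 26, 23, 492], [313.6, 349.8])]
scene [([281, 118, 10, 6, 43], [285.1, 120.6]), ([335, 122, 13, 24, 181], [340.6, 134.9]), ([533, 123, 9, 6, 42], [537.0, 125.2]), ([279, 138, 9, 8, 56], [283.3, 141.8]), ([153, 187, 14, 13, 44], [159.5, 193.7]), ([176, 196, 13, 11, 49], [180.5, 201.1]), ([331, 197, 16, 15, 60], [340.5, 205.1]), ([133, 200, 21, 12, 54], [141.9, 205.8]), ([310, 200, 15, 9, 61], [317.4, 204.1]), ([264, 227, 11, 9, 76], [269.4, 230.9]), ([397, 235, 16, 22, 68], [403.3, 247.4]), ([319, 237, 23, 23, 326], [328.9, 247.8]), ([372, 246, 24, 14, 190], [383.3, 252.8]), ([142, 267, 54, 45, 1134], [168.8, 288.3])]
side [([385, 290, 16, 10, 97], [392.3, 294.6]), ([575, 307, 13, 7, 54], [580.8, 309.6]), ([421, 317, 7, 7, 34], [423.9, 320.1]), ([408, 321, 12, 6, 41], [412.9, 323.1])]
[[410.78857 281.92102]
 [414.2013  186.36433]
 [521.13635 190.18344]
 [517.72363 285.7401 ]]
[[560.5 185.7  12. ]
 [438.8 169.8  12. ]
 [431.2 298.4  12. ]
 [554.9 326.6  12. ]] [496.36877872 245.11600308  12.        ]
[[227. 333.]
 [205. 355.]
 [215. 359.]
 [217. 383.]
 [245. 395.]
 [279. 351.]]
[[559.7 191.7  12. ]
 [552.9 264.3  12. ]
 [530.1 263.1  12. ]
 [486.4 310.   12. ]
 [427.6 307.4  12. ]
 [443.9 182.3  12. ]] [500.09425833 253.15106259  12.        ]
```

View pics/hc_wrist.png

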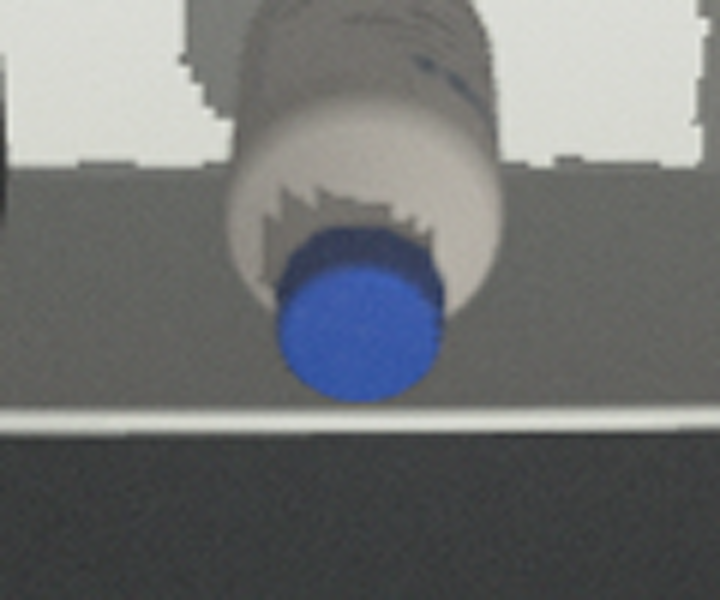

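View pics/hc_scene.png

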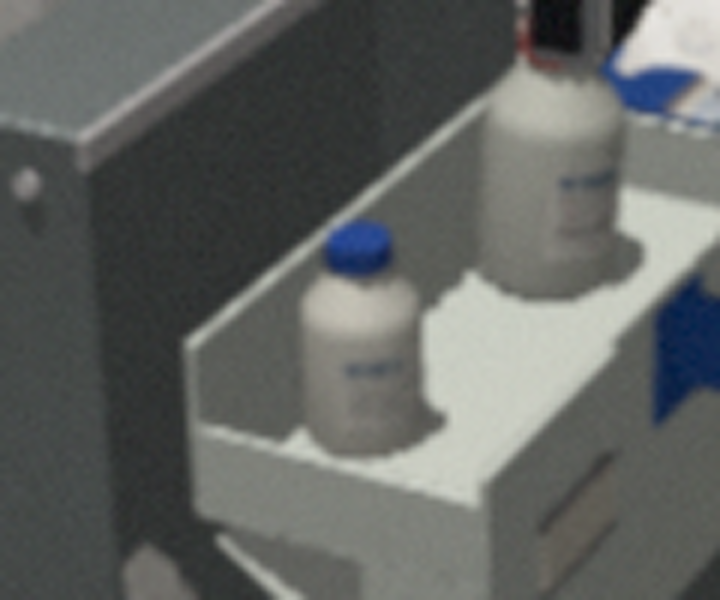

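View pics/hc_side.png

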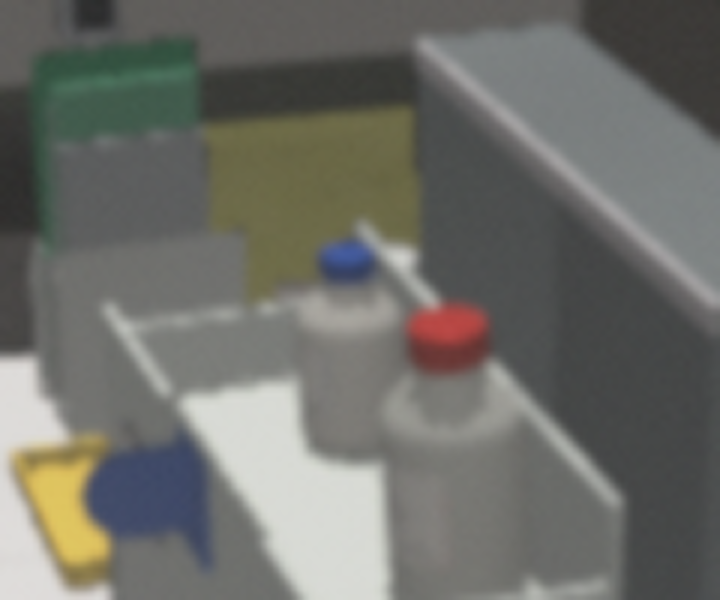

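>>> drive_tool:
  plan:
    - {"x": -0.004, "y": 0, "z": -0.032, "wx": 0, "wy": 0, "wz": 0, "hand": 0.065}
    - {"x": -0.003, "y": 0, "z": -0.032, "wx": 0, "wy": 0, "wz": 0, "hand": 0.065}
    - {"x": -0.003, "y": 0, "z": -0.032, "wx": 0, "wy": 0, "wz": 0, "hand": 0.065}
    - {"x": 0, "y": 0.035, "z": 0, "wx": 0, "wy": 0, "wz": 0, "hand": 0.065}
    - {"x": 0, "y": 0.02, "z": 0, "wx": 0, "wy": 0, "wz": 0, "hand": 0.065}
    - {"x": 0, "y": 0, "z": 0, "wx": 0, "wy": 0, "wz": 0, "hand": 0.065}
  newtons: 40

```text
t: 11.12
eef_pos: [537.7, 63.3, 237.4]
tool_rot: [-1.164, -1.27, 1.275]
ft_force: [0.5, -0.1, -3.9]
width: 65.1
```

```bash
python3 look.py i wrist,scene,side blue_bottle
python3 - <<'E'
from h import *
W=viewer.get_calibration("wrist")
print(proj(W,[[541.5,66,190],[540,66,190],[544,66,190]]).round(1))
E
```

```text
11.125 [537.7  63.3 237.4] 65.11401146404779 [ 0.1   0.27  1.64 -0.    1.23 -1.56] [ 0.5 -0.1 -3.9]
[[-0.087 -0.004 -0.996]
 [ 0.996 -0.    -0.087]
 [-0.    -1.     0.004]]
wrist blue_bottle [(0.7, [542, 67, 116])]
scene blue_bottle [(0.66, [542, 66, 116])]
side blue_bottle [(0.7, [542, 65, 114])]
[[328.  265.9]
 [328.3 263.4]
 [327.6 270. ]]
```

View pics/i_wrist.png

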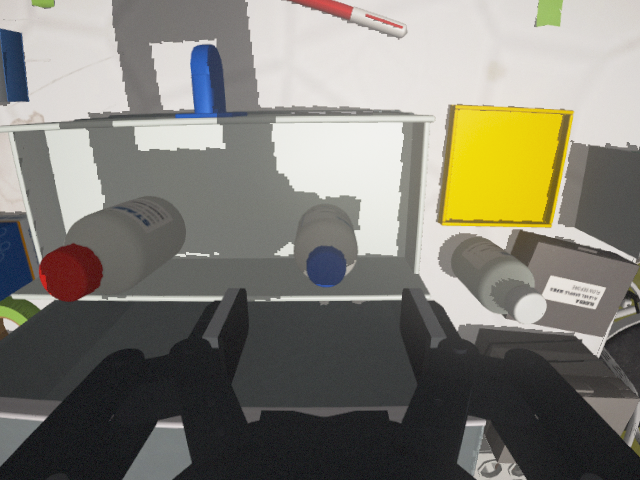

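View pics/i_side.png

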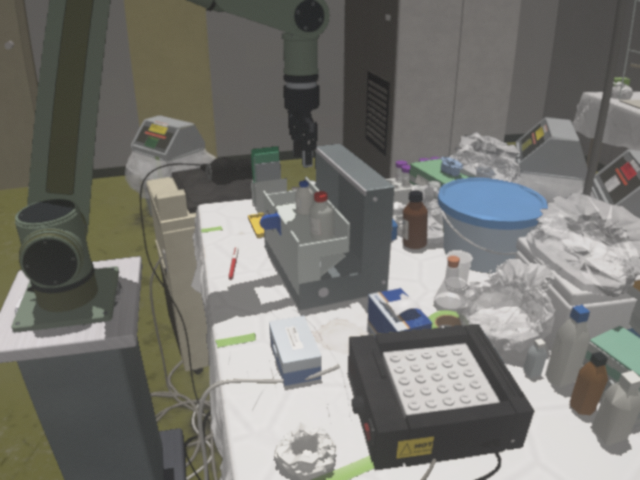

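>>> drive_tool:
  plan:
    - {"x": 0.003, "y": 0.03, "z": -0.002, "wx": 0, "wy": 0, "wz": 0, "hand": 0.065}
    - {"x": 0, "y": 0.03, "z": 0, "wx": 0, "wy": 0, "wz": 0, "hand": 0.065}
    - {"x": 0, "y": 0.025, "z": 0, "wx": 0, "wy": 0, "wz": 0, "hand": 0.065}
    - {"x": 0, "y": 0.013, "z": 0, "wx": 0, "wy": 0, "wz": 0, "hand": 0.065}
    - {"x": 0, "y": 0, "z": 0, "wx": 0, "wy": 0, "wz": 0, "hand": 0.065}
    - {"x": 0, "y": 0, "z": 0, "wx": 0, "wy": 0, "wz": 0, "hand": 0.02}
    - {"x": 0, "y": 0, "z": 0, "wx": 0, "wy": 0, "wz": 0, "hand": 0.02}
    - {"x": 0, "y": 0, "z": 0, "wx": 0, "wy": 0, "wz": 0, "hand": 0.02}
    - {"x": 0, "y": 0, "z": 0, "wx": 0, "wy": 0, "wz": 0, "hand": 0.02}
  newtons: 30

```text
t: 12.55
eef_pos: [541.3, 66.5, 142.3]
tool_rot: [-1.169, -1.275, 1.272]
ft_force: [1.2, -0.5, 4.6]
width: 38.7
```

```bash
python3 look.py j scene,side blue_bottle
```

```text
12.55 [541.3  66.5 142.3] 38.66418776366233 [ 0.1   0.35  1.78 -0.    1.01 -1.56] [ 1.2 -0.5  4.6]
[[-0.087  0.003 -0.996]
 [ 0.996  0.    -0.087]
 [-0.    -1.    -0.003]]
scene blue_bottle [(0.94, [542, 68, 116])]
side blue_bottle [(0.81, [542, 69, 111])]
```

View pics/j_scene.png

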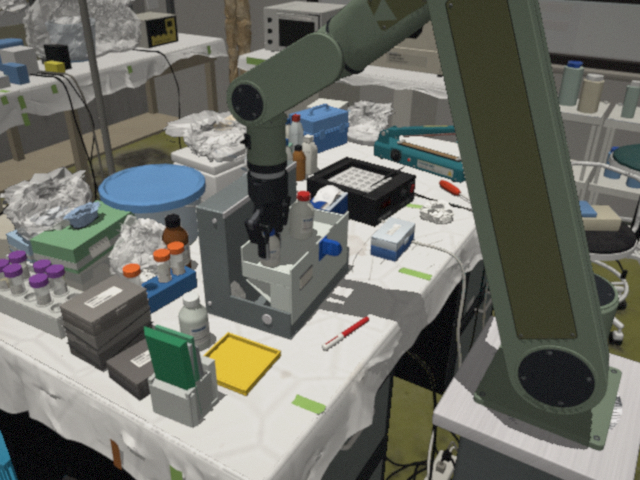

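View pics/j_side.png

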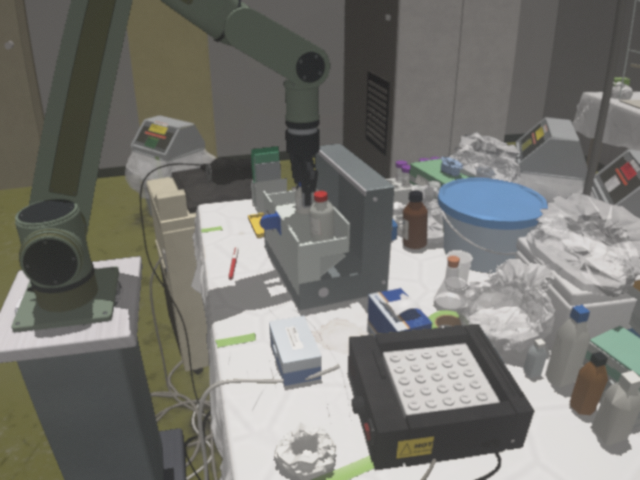

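>>> drive_tool:
  plan:
    - {"x": 0, "y": -0.015, "z": 0, "wx": 0, "wy": 0, "wz": 0, "hand": 0.02}
    - {"x": 0, "y": -0.03, "z": 0.005, "wx": 0, "wy": 0, "wz": 0, "hand": 0.02}
    - {"x": 0, "y": -0.035, "z": 0.005, "wx": 0, "wy": 0, "wz": 0, "hand": 0.02}
    - {"x": 0, "y": -0.03, "z": 0.008, "wx": 0, "wy": 0, "wz": 0, "hand": 0.02}
    - {"x": 0.02, "y": 0, "z": 0.01, "wx": 0, "wy": 0, "wz": 0, "hand": 0.02}
    - {"x": 0.035, "y": 0, "z": 0, "wx": 0, "wy": 0, "wz": 0, "hand": 0.02}
    - {"x": 0.035, "y": 0, "z": 0, "wx": 0, "wy": 0, "wz": 0, "hand": 0.02}
    - {"x": 0.035, "y": 0, "z": 0, "wx": 0, "wy": 0, "wz": 0, "hand": 0.02}
    - {"x": 0.035, "y": 0, "z": 0, "wx": 0, "wy": 0, "wz": 0, "hand": 0.02}
    - {"x": 0.02, "y": 0, "z": 0, "wx": 0, "wy": 0, "wz": 0, "hand": 0.02}
    - {"x": 0, "y": 0, "z": 0, "wx": 0, "wy": 0, "wz": 0, "hand": 0.02}
  newtons: 30

```text
t: 14.12
eef_pos: [496.3, 244.0, 250.5]
tool_rot: [-1.166, -1.273, 1.276]
ft_force: [1.6, -0.7, -5.5]
width: 38.4
```

```bash
python3 look.py k wrist,scene,side blue_bottle,tray
```

```text
14.125 [496.3 244.  250.5] 38.367556460636074 [ 0.44  0.28  1.6  -0.    1.27 -1.22] [ 1.6 -0.7 -5.5]
[[-0.089 -0.001 -0.996]
 [ 0.996 -0.001 -0.089]
 [-0.001 -1.     0.001]]
wrist blue_bottle [(0.6, [497, 246, 226])]
wrist tray [(0.68, [499, 242, -1])]
scene blue_bottle [(0.57, [498, 244, 225])]
scene tray [(0.61, [497, 243, -2])]
side blue_bottle [(0.67, [497, 240, 223])]
side tray [(0.53, [495, 242, 1])]
```

View pics/k_wrist.png

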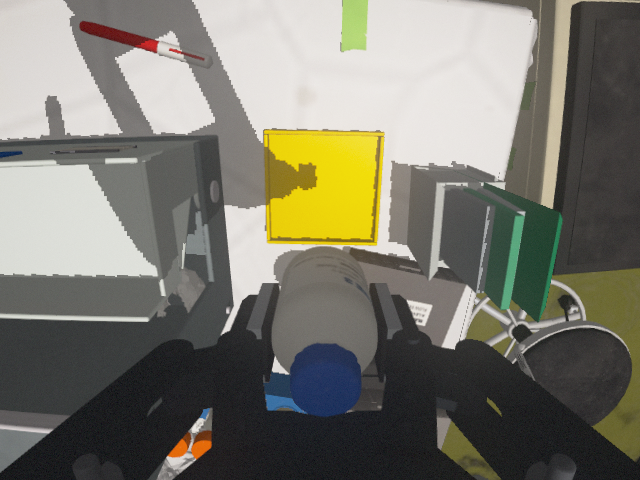

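View pics/k_scene.png

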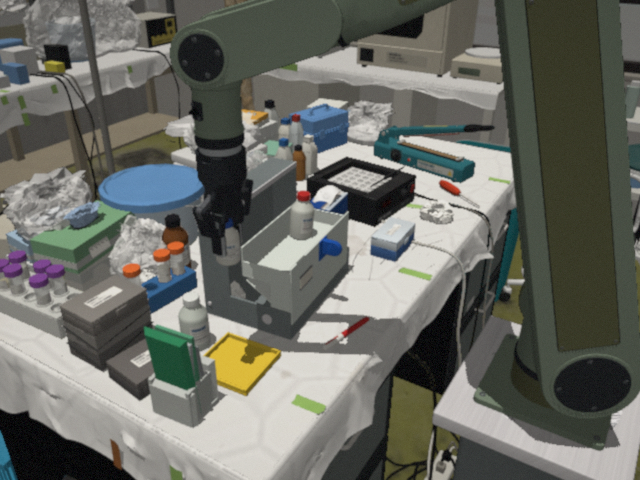

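Run:
```python
from h import *
W=viewer.get_calibration("wrist")
P=[onz(W,p,z) for p,z in [((264,130),14),((384,132),14),((377,246),14),((266,242),14)]]
print(np.round(P,1),np.mean(P,0).round(1))
im=cv2.imread("pics/k_wrist.png");cv2.imwrite("pics/kc.png",cv2.resize(im[115:260,240:400],None,fx=4,fy=4))
for z in (40,80,120): print(z,[onz(W,p,z).round(0) for p in [(411,166),(432,278)]])
```

```text
[[442.4 178.7  14. ]
 [433.9 297.1  14. ]
 [554.2 305.8  14. ]
 [560.1 185.5  14. ]] [497.7 241.8  14. ]
40 [array([461., 323.,  40.]), array([575., 363.,  40.])]
80 [array([456., 313.,  80.]), array([557., 349.,  80.])]
120 [array([451., 303., 120.]), array([539., 334., 120.])]
```

View pics/kc.png

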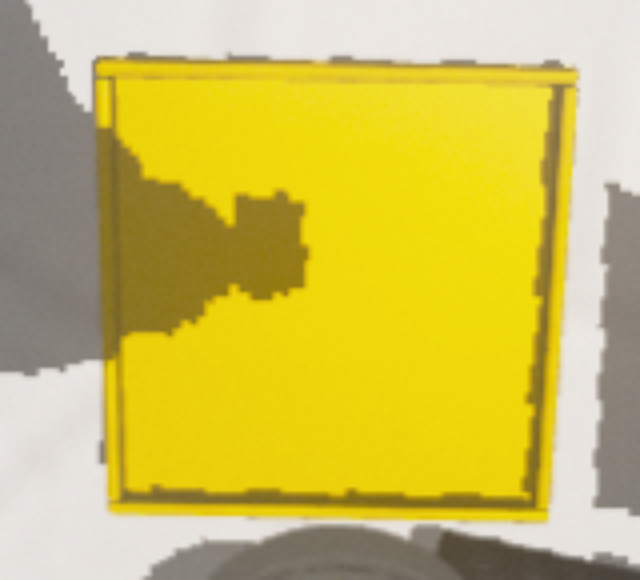

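>>> drive_tool:
  plan:
    - {"x": -0.0015, "y": 0.03, "z": -0.001, "wx": 0, "wy": 0, "wz": 0, "hand": 0.02}
    - {"x": 0, "y": 0.04, "z": 0, "wx": 0, "wy": 0, "wz": 0, "hand": 0.02}
    - {"x": 0, "y": 0.04, "z": 0, "wx": 0, "wy": 0, "wz": 0, "hand": 0.02}
    - {"x": 0, "y": 0.04, "z": 0, "wx": 0, "wy": 0, "wz": 0, "hand": 0.02}
    - {"x": 0, "y": 0.035, "z": 0, "wx": 0, "wy": 0, "wz": 0, "hand": 0.02}
    - {"x": 0, "y": 0.022, "z": 0, "wx": 0, "wy": 0, "wz": 0, "hand": 0.02}
    - {"x": 0, "y": 0, "z": 0, "wx": 0, "wy": 0, "wz": 0, "hand": 0.02}
    - {"x": 0, "y": 0, "z": 0, "wx": 0, "wy": 0, "wz": 0, "hand": 0.02}
  newtons: 30

```text
t: 15.58
eef_pos: [498.7, 242.2, 44.9]
tool_rot: [-1.168, -1.275, 1.272]
ft_force: [0.3, 0.3, -3.8]
width: 38.4
```

```bash
python3 look.py l scene,wrist blue_bottle,tray
```

```text
15.575 [498.7 242.2  44.9] 38.406309476770865 [ 0.43  0.48  1.87 -0.    0.79 -1.23] [ 0.3  0.3 -3.8]
[[-0.087  0.002 -0.996]
 [ 0.996  0.001 -0.087]
 [ 0.001 -1.    -0.002]]
scene blue_bottle [(0.55, [496, 242, 18])]
scene tray [(0.76, [495, 246, 0])]
wrist blue_bottle [(0.6, [499, 243, 19])]
wrist tray []
```

View pics/l_scene.png

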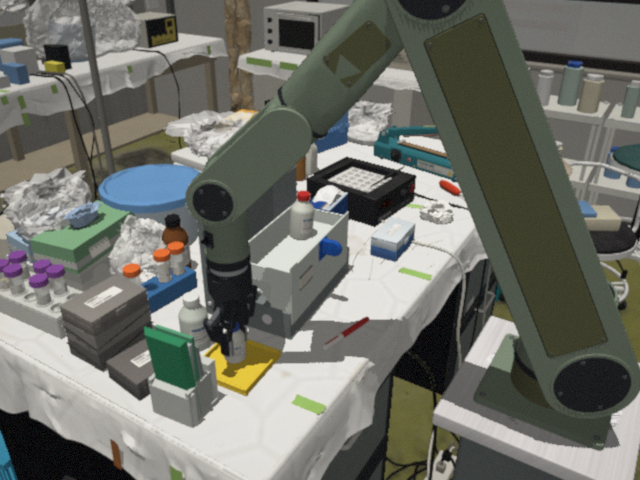

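View pics/l_wrist.png

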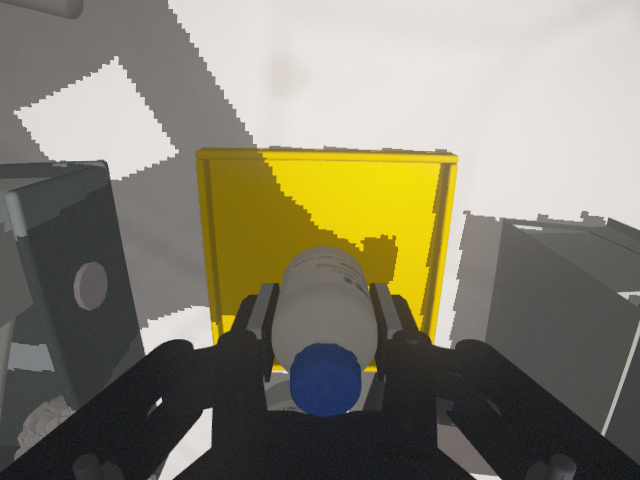

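>>> drive_tool:
  plan:
    - {"x": 0, "y": 0.005, "z": 0, "wx": 0, "wy": 0, "wz": 0, "hand": 0.02}
    - {"x": 0, "y": 0.005, "z": 0, "wx": 0, "wy": 0, "wz": 0, "hand": 0.02}
    - {"x": 0, "y": 0.002, "z": 0, "wx": 0, "wy": 0, "wz": 0, "hand": 0.02}
    - {"x": 0, "y": 0, "z": 0, "wx": 0, "wy": 0, "wz": 0, "hand": 0.02}
  newtons: 30

```text
t: 16.38
eef_pos: [497.8, 242.0, 31.7]
tool_rot: [-1.167, -1.273, 1.273]
ft_force: [0.9, 0.4, -4.8]
width: 38.5
```

>>> drive_tool:
  plan:
    - {"x": 0, "y": 0.0015, "z": 0, "wx": 0, "wy": 0, "wz": 0, "hand": 0.02}
    - {"x": 0, "y": 0, "z": 0, "wx": 0, "wy": 0, "wz": 0, "hand": 0.02}
  newtons: 30

```text
t: 16.62
eef_pos: [498.0, 242.1, 31.3]
tool_rot: [-1.167, -1.274, 1.273]
ft_force: [-2.2, -1.1, 4.1]
width: 38.8
```

>>> drive_tool:
  plan:
    - {"x": 0, "y": 0, "z": 0, "wx": 0, "wy": 0, "wz": 0, "hand": 0.042}
    - {"x": 0, "y": 0, "z": 0, "wx": 0, "wy": 0, "wz": 0, "hand": 0.048}
    - {"x": 0, "y": 0, "z": 0, "wx": 0, "wy": 0, "wz": 0, "hand": 0.056}
    - {"x": 0, "y": 0, "z": 0, "wx": 0, "wy": 0, "wz": 0, "hand": 0.056}
    - {"x": 0, "y": -0.01, "z": 0, "wx": 0, "wy": 0, "wz": 0, "hand": 0.056}
    - {"x": 0, "y": -0.03, "z": 0, "wx": 0, "wy": 0, "wz": 0, "hand": 0.056}
    - {"x": 0, "y": -0.04, "z": 0, "wx": 0, "wy": 0, "wz": 0, "hand": 0.056}
    - {"x": 0, "y": -0.05, "z": 0, "wx": 0, "wy": 0, "wz": 0, "hand": 0.056}
    - {"x": 0, "y": -0.05, "z": 0, "wx": 0, "wy": 0, "wz": 0, "hand": 0.056}
    - {"x": 0, "y": -0.03, "z": 0, "wx": 0, "wy": 0, "wz": 0, "hand": 0.056}
    - {"x": 0, "y": 0, "z": 0.04, "wx": 0, "wy": 0, "wz": 0, "hand": 0.056}
    - {"x": 0, "y": 0, "z": 0, "wx": 0, "wy": 0, "wz": 0, "hand": 0.056}
  newtons: 30

```text
t: 18.12
eef_pos: [456.0, 238.1, 241.6]
tool_rot: [-1.166, -1.274, 1.273]
ft_force: [1.6, 0.7, -4.6]
width: 56.0
```

```bash
python3 look.py m scene,side,wrist blue_bottle,tray,red_bottle,tab,bin_floor
```

```text
18.125 [456.  238.1 241.6] 55.97905570961889 [ 0.46  0.22  1.7   0.    1.22 -1.2 ] [ 1.6  0.7 -4.6]
[[-0.088  0.    -0.996]
 [ 0.996  0.    -0.088]
 [ 0.    -1.    -0.   ]]
scene blue_bottle [(0.82, [497, 244, 4])]
scene tray [(0.7, [498, 246, -1])]
scene red_bottle [(0.83, [552, -67, 118])]
scene tab [(0.79, [442, -17, 140])]
scene bin_floor [(0.68, [520, -8, 115])]
side blue_bottle []
side tray [(0.57, [496, 243, -1])]
side red_bottle [(0.77, [554, -64, 114])]
side tab [(0.72, [442, -18, 135])]
side bin_floor [(0.81, [519, -7, 117])]
wrist blue_bottle [(0.64, [500, 243, 6])]
wrist tray [(0.6, [501, 239, 0])]
wrist red_bottle []
wrist tab []
wrist bin_floor [(0.55, [523, -7, 113]), (0.31, [500, 242, -2])]
```

View pics/m_scene.png

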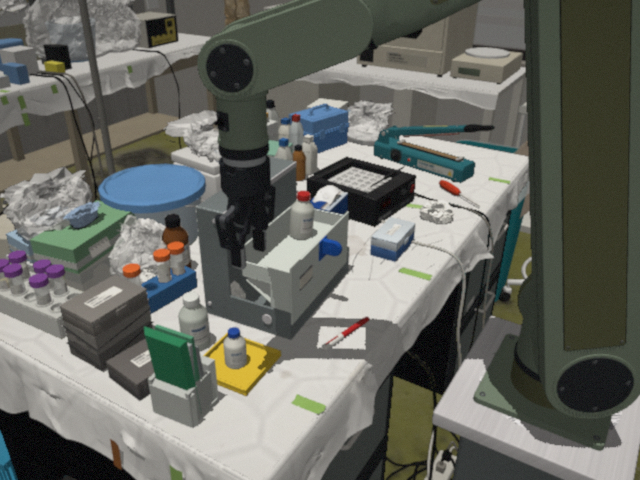

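View pics/m_side.png

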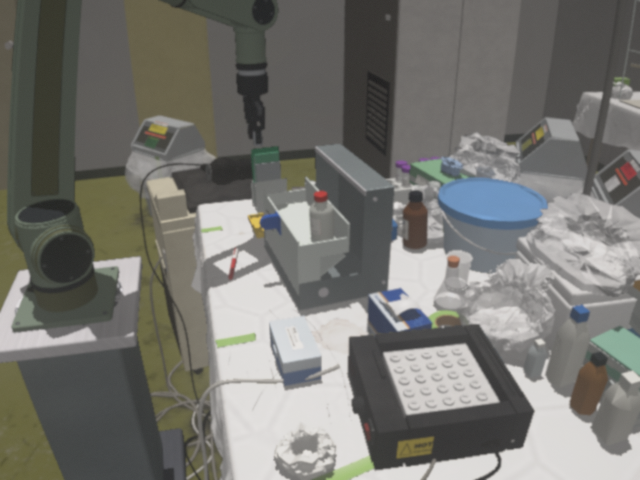

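View pics/m_wrist.png

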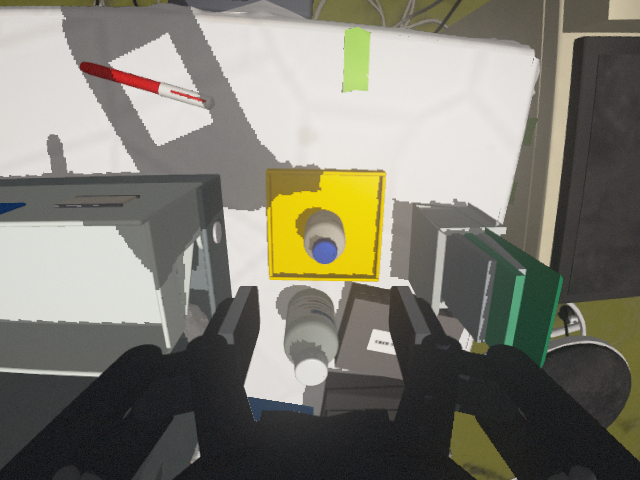

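```bash
python3 -c "
from workcell import ticket
print(ticket.job_done())"
```

```text
the job is handed in; nothing more can be done
None
```

I pulled the bin forward by its blue tab until it reached its stop. I then took the blue-capped bottle from the bin, stood it in the middle of the yellow tray and moved the gripper clear. The job was handed in at about 19 s.

**Last checks:**
- **Bottle position:** the blue-capped bottle stands upright. Its base was measured at about (497–500, 243–244, 4–6) mm, and the tray centre at about (498, 242) mm from its corners.
- **Bin:** when I pulled a little further, the force rose and the tab did not move, so the bin was at its stop. The tab was found at (442, -17, 138) mm, about 2 mm from the expected fully open position.
- **Red-capped bottle:** it is still standing in the bin.
- **Contact:** the robot was touching nothing when the job was handed in.

**Missed or uneven readings:** the final side-camera picture did not show the blue-capped bottle, so only the scene and wrist cameras confirm where it ended up. The tray readings from the network differed between cameras by about 5 to 7 mm.

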